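# Crack the sealed steam pan open and hold it ajar

### The job

The pan's gasketed lid has sucked itself tight and is locked by a hasp. Swing the hasp well clear of the lid's catch, then take the lid's handle, break the seal without flinging the lid wide open, and finish still holding the lid with the gripper, steady, its front edge about 25 mm above the pan's rim so that it can vent. Leave the things around the pan undisturbed.

Things in the scene. Friction and masses are not known exactly. Their poses are not given: they have to be found in the camera images.
- pan: Steel pan fixed on the stove, 220 x 200 x 90 mm (its x, y, z). Origin: centre of its underside, z up; -x is its front (the hasp side, toward the robot), +y its left seen from the robot. A wire grip at each side reaches y = +-125 mm, 65 mm high. Its lid, 226 x 212 mm and 8 mm thick, is hinged along the rear edge.
- lid_hinge (a point): Middle of the lid's hinge axis, at (110, 0, 90) mm of the pan; the axis runs along the pan's y.
- catch (a point): Top of the lid's catch: a tongue 30 mm wide and 6 mm thick that sticks out 31 mm forward from the middle of the lid's front edge; point at (-126, 0, 97) mm of the pan. The hasp's arm lies across it and stops the lid from rising.
- hasp_pin (a point): Foot of the hasp on its vertical pin, at (-128, 55, 98.5) mm of the pan. The hasp is a flat steel arm 84 mm long, 16 mm wide, 6 mm thick, that turns about this pin and reaches 77 mm from it.
- lid_grip (a point): Centre of the lid's handle: black bar 84 mm long (along the pan's x), 14 mm wide and high, its underside 26 mm over the lid; shut at (-45, 0, 133) mm of the pan. Axes: the lid's. Breaking the seal takes some 10 to 17 N upward here in the first 2 mm of rise; then 2 to 6 N (weight and drag). Let go, the lid falls shut.
- lid_front (a point): Middle of the lid's front edge, underside; 90 mm above the pan's origin when shut, 223 mm from the hinge axis.
- hasp_knob (a point): Centre of the grip of the hasp's knob: an upright black pin 14 mm in diameter that stands 33 mm above the hasp's arm; the point is on its axis, 16 mm below its top, 68 mm from the hasp's vertical pin.
- hasp (a joint): Hasp angle, rad. 0: arm along the pan's -y from its pin, across the tongue. Grows as the knob swings forward, out from the pan (clockwise seen from above); 1.57: arm straight out to the front (-x). Clear of the tongue beyond 0.6; well clear from 0.8. End stop 1.9. Stiff: it stays where it is left and needs about 0.5 N at the knob.
- lid (a joint): Lid angle, rad. 0 shut, grows as the front edge rises; 0.112 is the front edge 25 mm up.
- spice: Small spice jar, 45 mm in diameter, 108 mm high, left of the pan; bystander. Origin: centre of its underside.
- tumbler: Small clear drinking glass, 64 mm in diameter, 72 mm high, right of the pan; bystander. Origin: centre of its underside.
- timer: Black egg-shaped kitchen timer, 49 mm in diameter, 60 mm high, ahead of the pan's right front corner; bystander. Origin: centre of its underside.

How it is judged:
By the outcome, as a careful person would: the job done as asked, in the order asked, and still so for the second after the job is handed in, while the arm keeps its last pose, push and grip.
It also fails if it takes over 45 s, if anything falls off the work surface, if the arm or the gripper's body presses on something with over 40 N, if the wrist force passes 120 N, or if a joint passes its speed limit or range.

### The arm

A 6-joint arm with a two-finger parallel gripper is mounted at the origin on a cart in front of the work surface, level with it; the furniture and walls round the work are solid. World frame = base frame: x ahead of the robot, y to its left, z up, the work surface at z = 0. Lengths are in m, angles in rad, forces in N, time in s.
With the tool pointing down it reaches from about 0.35 to 0.875 m from the base axis. Payload 4.2 kg.
Tool frame: the origin (TCP) lies on the centre line of the jaws, within the pads' length; the fingertips stand 11 mm ahead of it and the grasp point (between the pads) lies 8 mm behind it; z points along the fingers, y is the line along which they close (so a half turn about z gives the same grasp; the last joint's range is limited). The gripper opens to 85 mm and grips with 20 to 120 N. Pads are 22 mm wide; open, the fingers measure 114 mm over their backs; the gripper's body (76 mm by 85 mm) begins 54 mm behind the grasp point. The pads swing forward as they close: fully open they stand 13 mm farther back than shut.
Start: joints at [1.537, 0.385, 0.008, 0, -1.194, -0.259], TCP at [0.18, 0.598, 0.242] pointing down, gripper open.
Joint ranges: [-3.14, 3.14], [-1.21, 2.06], [-1.07, 1.41], [-3.16, 2.05], [-2.99, -0.16], [-3.1, 3.1]. Speed limits (rad/s): [2.79, 2.79, 3.14, 3.14, 3.14, 3.14].

### API

Orientations are given as a unit quaternion [x, y, z, w].
In Python, from station import monitor, cams, robot gives the robot as it stands.
- The arm moves only by the tool servo_tool, never from a script. Its argument "increments" is text: rows parted by semicolons, each of 7 numbers parted by spaces: the shift along the tool's x, y, z in m, then the turn, a rotation vector about the tool's x, y, z in rad, then the closure, from -1 (fully open) to 1 (shut). In form: x y z wx wy wz fingers; .... A call has 1 to 20 rows; each row shifts and turns the commanded pose from where the row before left it, along the tool's axes as they then stand; what a row does not reach is not made up. A row lasts 1/8 s, in which the tool goes at most 62.5 mm and 10.7 degrees, less where a joint would pass 70% of its speed; a pose out of reach is approached as far as the arm can. A call with a gripper value outside its range is refused whole. The fingers move at their own pace and stop on an object; "grip_force" is the grip in N (left out, the last holds). Time passes only in rows, so rows that do not move let the fingers close. It gives the time, the measured TCP pose, the force, the opening and the grip force at its end, in the units of the state.
- monitor.get_state(): the state, without advancing time (a new reading comes with each control period).
- cams.camera(name): name is "side" or "top" or "wrist"; returns a dict with "color" (420x560x3 uint8, blue, green, red), "vfov" (degrees; the focal length in pixels is half the picture's height over the tangent of half this angle, whatever the lens; pixels are square), "cx", "cy" (the principal point, pixels), "rvec" (rotation vector, rad) and "tvec" (3), from world to camera coordinates, as OpenCV has them; the wrist camera has in their place "tool_from_camera" (4x4, takes a point from camera to tool coordinates, whose origin is the TCP and whose axes are the flange's). Camera axes: x right, y down, z forward; pixel columns grow to the right and rows downward; lengths in m; the calibration is good to about 2 mm. A picture is of the moment at which its call begins: read the wrist's pose just before it. There is no depth.
- robot.hand_in(): hands the job in; it is judged then, once.
The state is a dict: "t": time; "joint_pos": joint angles; "qd": joint speeds; "joint_torque": joint torques, N m; "ee_pos": TCP position; "orientation": TCP orientation; "force": force on the tool from outside, world axes, zero at the start; "wrist_torque": the same for the moment, N m; "grip_width": opening from 0.0 (shut) to 1.0 (fully open); "grasp_force": force on a finger pad.
Only numpy, scipy, OpenCV 4.12 (cv2) and the standard library are available. Lean on these libraries where they do the work, as an engineer would, in place of code of your own. Each camera call takes 0.05 s, during which the arm holds its last target. There are 200 camera calls.

## Working session

There is one attempt and no reset: what is moved stays moved. The work goes in short steps, Python scripts to look and compute and a tool call to move; the robot and the scene stay as the last step left them, time stands still between calls to the robot, and variables do not carry over. Pictures are saved under pics/ and viewed, at most 10 in all, crops included, and the job is handed in when it is done.

Besides the shell and the picture viewer there is one more tool, called after "Call:" as name(argument=value, ...) on one line, values as JSON. servo_tool: Moves the arm, as the interface text tells. Its arguments: {"type":"object","properties":{"increments":{"type":"string"},"grip_force":{"type":"number"}},"required":["increments"]}

```bash
mkdir -p pics; ls; python3 - <<'E'
from station import monitor,cams
import cv2,pickle
s=monitor.get_state();print({k:s[k] for k in s})
D={}
for n in("side","top"):
    c=cams.camera(n);D[n]=c;cv2.imwrite(f"pics/{n}0.png",c["color"]);print(n,{k:v for k,v in c.items() if k!="color"})
pickle.dump(D,open("d0.pkl","wb"))
E
```

```text
pics
{'t': 0.0, 'joint_pos': array([ 1.53663388e+00,  3.85553249e-01,  6.62640943e-03, -5.40310099e-04,
       -1.19397081e+00, -2.58559539e-01]), 'qd': array([ 0.00107709,  0.00022402,  0.00226329,  0.00048853,  0.00047144,
       -0.00073214]), 'joint_torque': array([-5.04876625e-04, -3.92288053e+01,  1.88398844e+01,  4.18613479e+00,
       -4.64748373e-03,  7.47588871e-06]), 'ee_pos': array([0.1801822 , 0.59788161, 0.24121764]), 'orientation': array([ 9.89293218e-01, -1.45937527e-01, -1.31881500e-04,  1.07216761e-03]), 'force': array([-0.37489652, -0.39378576, -0.04940403]), 'wrist_torque': array([-0.01943661,  0.04077594, -0.023474  ]), 'grasp_force': 0.0, 'grip_width': 1.0002951159124644}
side {'vfov': 47.21003468381613, 'cx': 281.16474826046783, 'cy': 213.18623211995336, 'rvec': array([ 0.19895773, -2.79172943,  1.3409556 ]), 'tvec': array([0.64952877, 0.1213507 , 0.87543536])}
top {'vfov': 46.628901731082436, 'cx': 293.1043007687662, 'cy': 206.34346906836632, 'rvec': array([ 2.13367812, -2.06649132,  0.24079765]), 'tvec': array([0.01587046, 0.66821969, 0.9369011 ])}
```

View pics/side0.png

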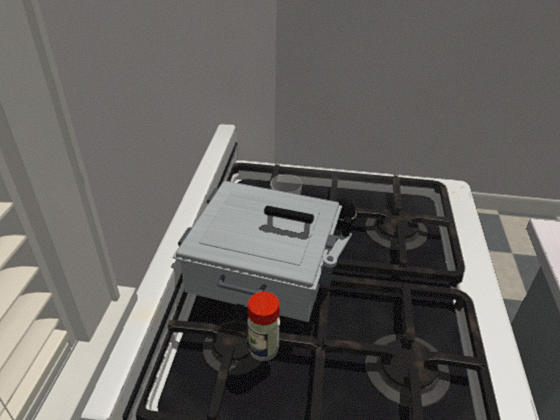

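View pics/top0.png

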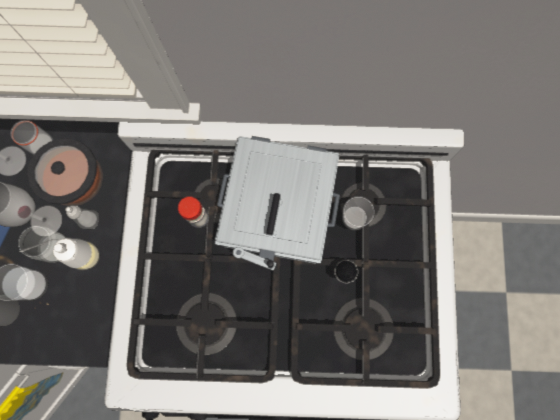

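The side view shows the pan (lid corners about (230,183), (341,200), (318,278), (178,258)), handle around (290,214), hasp at (330,255) and timer at (347,212). The top view shows the lid's quad at (240,138), (338,150), (322,262), (218,245), handle at (272,213), hasp from (238,252) to (272,266), jar at (190,208), glass at (358,212) and timer at (346,270). I'll enlarge both.

```bash
python3 - <<'E'
import cv2,pickle
D=pickle.load(open("d0.pkl","rb"))
cv2.imwrite("pics/topc.png",cv2.resize(D["top"]["color"][125:285,175:375],None,fx=4,fy=3.75,interpolation=cv2.INTER_CUBIC))
cv2.imwrite("pics/sidec.png",cv2.resize(D["side"]["color"][170:320,165:365],None,fx=4,fy=4,interpolation=cv2.INTER_CUBIC))
E
```

```text
(no output)
```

View pics/topc.png

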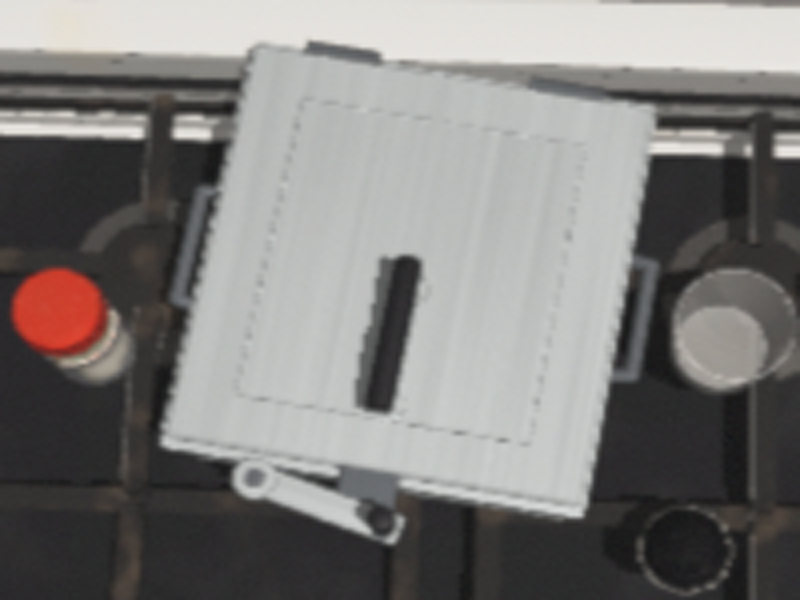

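View pics/sidec.png

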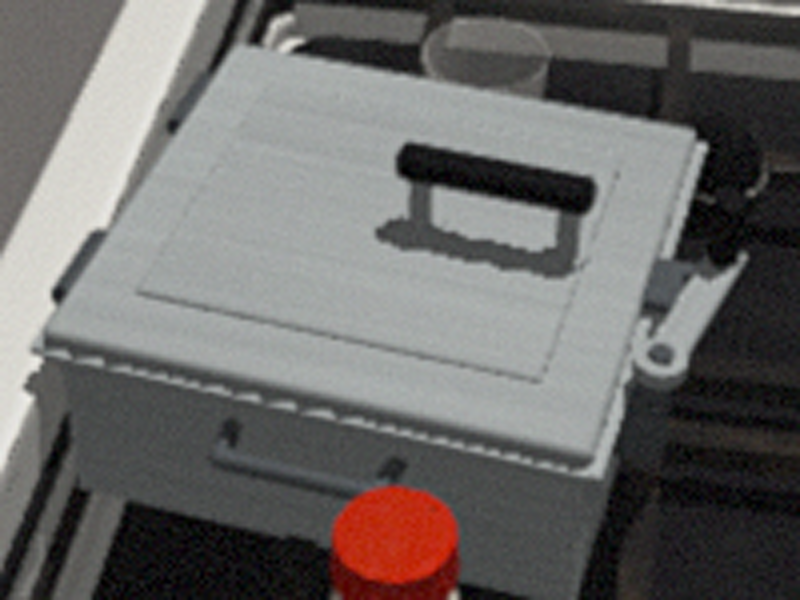

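The crops show the lid's top corners, the handle bar, the hasp's pivot eye (top crop (255,478), side crop (660,355)) and the knob (top crop (381,518), side crop (722,240)). Next I fit the pan's pose from these points.

```bash
cat > h.py <<'E'
import numpy as np,cv2,pickle
from scipy.spatial.transform import Rotation as R
def K(c):
    f=210/np.tan(np.radians(c["vfov"])/2);return np.array([[f,0,c["cx"]],[0,f,c["cy"]],[0,0,1.]])
def proj(c,P): return cv2.projectPoints(np.float64(P).reshape(-1,3),c["rvec"],c["tvec"],K(c),None)[0].reshape(-1,2)
def ray(c,p):
    M=cv2.Rodrigues(c["rvec"])[0];d=M.T@np.linalg.inv(K(c))@[p[0],p[1],1];return -M.T@c["tvec"],d/np.linalg.norm(d)
def plane(c,p,z):
    o,d=ray(c,p);return o+d*(z-o[2])/d[2]
def pose(v,P): return np.array(v[:3])+R.from_euler("z",v[3]).apply(np.float64(P))
E
python3 - <<'E'
from h import *
from scipy.optimize import least_squares
D=pickle.load(open("d0.pkl","rb"))
t=lambda u,v:(175+u/4-.4,125+v/3.75-.4); s=lambda u,v:(165+u/4-.4,170+v/4-.4)
C=np.array([[113,106,98],[113,-106,98],[-113,-106,98],[-113,106,98],[-128,55,104]])/1000
T=[t(252,45),t(655,108),t(583,517),t(165,440),t(255,478)]
S=[s(45,338),s(240,45),s(697,130),s(588,462),s(660,355)]
f=lambda v:np.r_[(proj(D["top"],pose(v,C))-T).ravel(),(proj(D["side"],pose(v,C))-S).ravel()]
r=least_squares(f,[.6,0,0,-.15],loss="soft_l1");v=r.x;print(v);print(f(v).reshape(2,-1,2).round(1))
P=pose(v,[[-.045,0,.140],[-.003,0,.14],[-.087,0,.14]])
for n in D:print(n,proj(D[n],P).round(1))
print(t(392,333),t(405,256),t(378,411))
# knob
for q in np.arange(0,.5,.1):
  k=pose(v,[-.128-.068*np.sin(q),.055-.068*np.cos(q),.1345]);print(q,k,proj(D["top"],k).round(1),proj(D["side"],k).round(1))
print(t(381,518),s(722,240))
for n,p,z in[("spice",(190,208),.108),("tumbler",(358.5,207),.072),("timer",(346.5,271),.05)]:print(n,plane(D["top"],p,v[2]+z))
pickle.dump(v,open("pan.pkl","wb"))
E
```

```text
[ 0.68084683  0.06852858 -0.00237552 -0.14887198]
[[[ 1.1  0.8]
  [-0.4  1.3]
  [-0.5 -1.6]
  [-0.2 -0.1]
  [ 0.3  1.3]]

 [[-1.3 -0.9]
  [-1.2 -0.2]
  [ 0.   0.2]
  [ 0.8 -0.8]
  [-0.2  2.3]]]
side [[288.4 211.8]
 [264.  207. ]
 [313.4 216.7]]
top [[273.2 214.2]
 [277.2 193.6]
 [269.1 235.1]]
(272.6, 213.4) (275.85, 192.86666666666665) (269.1, 234.2)
0.0 [0.55233444 0.07465768 0.13212448] [[271.8 257.6]] [[339.4 219.3]]
0.1 [0.54567124 0.07600055 0.13212448] [[270.9 261.1]] [[343.5 220.2]]
0.2 [0.5391754  0.07800193 0.13212448] [[269.7 264.4]] [[347.5 221.4]]
0.30000000000000004 [0.53291181 0.0806418  0.13212448] [[268.2 267.7]] [[351.3 222.8]]
0.4 [0.52694307 0.08389381 0.13212448] [[266.4 270.8]] [[355.  224.5]]
(269.85, 262.73333333333335) (345.1, 229.6)
spice [0.65047076 0.24474375 0.10562448]
tumbler [ 0.67202555 -0.09972177  0.06962448]
timer [ 0.53984887 -0.07789797  0.04762448]
```

```bash
cat >> h.py <<'E'
def delta(P):
    "tool-frame shift to world point P, and current state"
    from station import monitor
    s=monitor.get_state();r=R.from_quat(s["orientation"])
    return r.inv().apply(np.array(P)-s["ee_pos"]),s
def knob(q,off=0): return np.array([-.128-.068*np.sin(q)+off*np.cos(q),.055-.068*np.cos(q)-off*np.sin(q)])
E
python3 - <<'E'
from h import *
v=pickle.load(open("pan.pkl","rb"));v[2]=0
p=pose(v,[-.113,-.013,.0]);p[2]=.24;d,s=delta(p)
print(p,d,d/16)
print("yaw",R.from_quat(s["orientation"]).as_matrix()[:,0])
E
```

```text
[0.56716852 0.07243284 0.24      ] [0.52220673 0.39136331 0.00215801] [0.03263792 0.02446021 0.00013488]
yaw [ 9.57394740e-01 -2.88782440e-01  1.21503917e-04]
```

Call:
servo_tool(increments="0.010 0.007 0 0 0 0 1;0.022 0.0164 0 0 0 0 1;0.035 0.0262 0 0 0 0 1;0.035 0.0262 0 0 0 0 1;0.035 0.0262 0 0 0 0 1;0.035 0.0262 0 0 0 0 1;0.035 0.0262 0 0 0 0 1;0.035 0.0262 0 0 0 0 1;0.035 0.0262 0 0 0 0 1;0.035 0.0262 0 0 0 0 1;0.035 0.0262 0 0 0 0 1;0.035 0.0262 0 0 0 0 1;0.035 0.0262 0 0 0 0 1;0.035 0.0262 0 0 0 0 1;0.035 0.0262 0 0 0 0 1;0.024 0.018 0 0 0 0 1;0.010 0.0093 0 0 0 0 1;0 0 0 0 0 -0.072 1;0 0 0 0 0 -0.072 1;0 0 0 0 0 0 1", grip_force=30)

```text
t: 2.6
ee_pos: [0.5657, 0.0734, 0.2423]
orientation: [0.997, -0.075, -0.0, -0.0]
force: [-0.1, 0.6, -1.1]
grip_width: 0.0
grasp_force: 0.0
```

```bash
python3 - <<'E'
from h import *
from station import monitor,cams
v=pickle.load(open("pan.pkl","rb"));v[2]=0
s=monitor.get_state();c=cams.camera("wrist");pickle.dump((s,c),open("w1.pkl","wb"))
p=pose(v,[-.113,-.013,.0]);p[2]=.24
print(s["t"],s["ee_pos"],s["joint_pos"],s["grip_width"],delta(p)[0],R.from_quat(s["orientation"]).as_matrix()[:,0],c["tool_from_camera"])
# project expected points
M=np.array(c["tool_from_camera"]);r=R.from_quat(s["orientation"])
im=c["color"].copy()
def wp(P):
    q=M[:3,:3].T@(r.inv().apply(P-s["ee_pos"])-M[:3,3]);u=K(c)@q;return u[:2]/u[2]
for l,P in[("pin",[-.128,.055,.1045]),("k.1",[*knob(.1),.1375]),("k.2",[*knob(.2),.1375]),("hf",[-.087,0,.14]),("hr",[-.003,0,.14])]:
    u=wp(pose(v,P));print(l,u.round());cv2.circle(im,tuple(int(x) for x in u),3,(0,0,255),1)
cv2.imwrite("pics/w1.png",im)
E
```

```text
2.6 [0.56570865 0.07336282 0.24233843] [ 4.12784909e-01  2.92296210e-01 -1.28935738e-01 -2.29759001e-04
 -1.14979852e+00  1.00872337e+00] 0.0003921054410377573 [0.00149086 0.00075459 0.00236557] [ 9.88863201e-01 -1.48826992e-01 -3.09870280e-04] [[ 5.38827641e-04 -9.44837543e-01 -3.27538895e-01  8.37562997e-02]
 [ 9.99999536e-01  7.70570513e-04 -5.77752937e-04 -3.76642582e-04]
 [ 7.98274480e-04 -3.27538431e-01  9.44837520e-01 -1.31428093e-01]
 [ 0.00000000e+00  0.00000000e+00  0.00000000e+00  1.00000000e+00]]
pin [197. 212.]
k.1 [277. 236.]
k.2 [276. 244.]
hf [259. 174.]
hr [257.  42.]
```

View pics/w1.png

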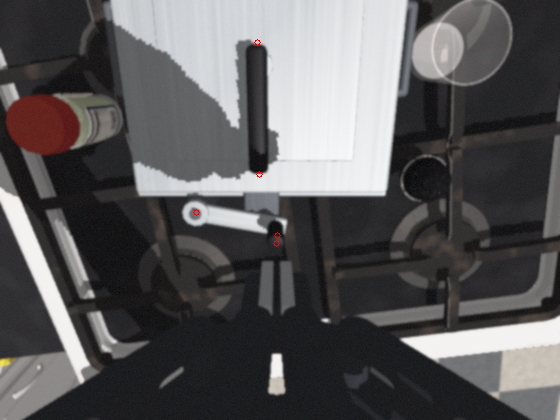

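The wrist view agrees with the fit: the markers sit on the pivot (197,212), the handle ends (259,174) and (257,42), and the knob top (277,234), which means the hasp angle is about 0.1. I'll descend behind the knob.

Call:
servo_tool(increments="0.0065 0.001 0.01 0 0 0 1;0 0 0.025 0 0 0 1;0 0 0.025 0 0 0 1;0 0 0.025 0 0 0 1;0 0 0.022 0 0 0 1;0 0 0.012 0 0 0 1;0 0 0 0 0 0 1;0 0 0 0 0 0 1")

```text
t: 3.65
ee_pos: [0.5732, 0.0716, 0.1241]
orientation: [0.997, -0.074, 0.001, -0.0]
force: [-0.4, -0.0, -0.8]
grip_width: 0.003
grasp_force: 0.0
```

```bash
python3 - <<'E'
from h import *
v=pickle.load(open("pan.pkl","rb"));v[2]=0
d,s=delta([0,0,0])
a=lambda P:R.from_euler("z",-v[3]).apply(P-np.r_[v[:2],0])
print("pan-frame tcp",a(s["ee_pos"]).round(4),s["force"])
for q in(.1,.3,.5,.7,.9,1.1,1.3):print(q,knob(q,.019).round(4))
E
```

```text
pan-frame tcp [-0.1069 -0.0129  0.1241] [-0.42334058 -0.03012492 -0.82449529]
0.1 [-0.1159 -0.0146]
0.3 [-0.1299 -0.0156]
0.5 [-0.1439 -0.0138]
0.7 [-0.1573 -0.0092]
0.9 [-0.1695 -0.0022]
1.1 [-0.18    0.0072]
1.3 [-0.1884  0.0185]
```

Call:
servo_tool(increments="-0.0045 0.0008 0 0 0 0 1;-0.0045 0.0009 0 0 0 0 1;-0.007 0.0005 0 0 0 0 1;-0.007 0.0005 0 0 0 0 1;-0.007 -0.0009 0 0 0 0 1;-0.007 -0.0009 0 0 0 0 1;-0.0067 -0.0023 0 0 0 0 1;-0.0067 -0.0023 0 0 0 0 1;-0.0061 -0.0035 0 0 0 0 1;-0.0061 -0.0035 0 0 0 0 1;-0.0053 -0.0047 0 0 0 0 1;-0.0053 -0.0047 0 0 0 0 1;-0.0042 -0.0056 0 0 0 0 1;-0.0042 -0.0056 0 0 0 0 1;0 0 0 0 0 0 1;0 0.010 0 0 0 0 1;0 0 -0.03 0 0 0 1;0 0 -0.04 0 0 0 1;0 0 -0.03 0 0 0 1;0 0 0 0 0 0 0")

```text
t: 6.15
ee_pos: [0.4962, 0.1044, 0.2259]
orientation: [0.997, -0.075, 0.003, -0.001]
force: [0.1, -0.3, -0.4]
grip_width: 0.202
grasp_force: 0.0
```

```bash
python3 - <<'E'
from h import *
from station import monitor,cams
v=pickle.load(open("pan.pkl","rb"));v[2]=0
c=cams.camera("side");t=cams.camera("top")["color"]
cv2.imwrite("pics/both.png",np.hstack([cv2.resize(c["color"][170:320,225:395],None,fx=2.3,fy=2.3),cv2.resize(t[170:320,200:370],None,fx=2.3,fy=2.3)]))
p=pose(v,[-.045,0,.24]);d,s=delta(p);print(s["t"],s["ee_pos"],s["force"],d)
E
```

```text
6.25 [0.4945308  0.10396287 0.22296884] [-0.50810144  0.62634267 -0.43624574] [ 0.14450553  0.00727249 -0.01713453]
```

View pics/both.png

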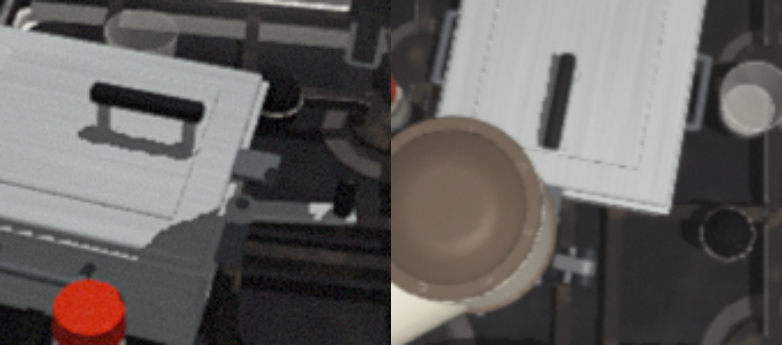

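The hasp now points out to the front (side crop: knob at (345,195), tongue (258,163) free), at about 1.3 rad. Next I go over the handle.

Call:
servo_tool(increments="0.016 0 -0.014 0 0 0 -0.2;0.032 0.002 0 0 0 0 -0.2;0.032 0.002 0 0 0 0 -0.2;0.032 0.002 0 0 0 0 -0.2;0.022 0.001 0 0 0 0 -0.2;0.010 0 0 0 0 0 -0.2;0 0 0 0 0 0 -0.2;0 0 0 0 0 0 -0.2", grip_force=40)

```text
t: 7.25
ee_pos: [0.6355, 0.0764, 0.2371]
orientation: [0.997, -0.074, -0.0, 0.0]
force: [0.4, -1.2, -0.6]
grip_width: 0.6
grasp_force: 0.0
```

```bash
python3 - <<'E'
from h import *
from station import monitor,cams
v=pickle.load(open("pan.pkl","rb"));v[2]=0
p=pose(v,[-.045,0,.125]);d,s=delta(p);c=cams.camera("wrist")
print(s["t"],s["ee_pos"],s["grip_width"],d,R.from_quat(s["orientation"]).as_matrix().round(4))
M=np.array(c["tool_from_camera"]);r=R.from_quat(s["orientation"]);im=c["color"].copy()
for P in([-.087,0,.14],[-.003,0,.14],[-.003,.007,.14],[-.003,-.007,.14],[-.113,.106,.098],[.113,-.106,.098],[.113,.106,.098]):
    q=M[:3,:3].T@(r.inv().apply(pose(v,P)-s["ee_pos"])-M[:3,3]);u=K(c)@q;u=u[:2]/u[2]
    print(u.round());cv2.circle(im,tuple(int(x) for x in u),3,(0,0,255),1)
cv2.imwrite("pics/w2.png",im)
E
```

```text
7.25 [0.63552506 0.07639107 0.23710568] 0.5997952699004314 [0.00108904 0.00102514 0.11210499] [[ 9.89e-01 -1.48e-01 -9.00e-04]
 [-1.48e-01 -9.89e-01 -1.00e-04]
 [-9.00e-04  3.00e-04 -1.00e+00]]
[278. 265.]
[279. 154.]
[268. 154.]
[289. 154.]
[159. 268.]
[436. -28.]
[122. -28.]
```

View pics/w2.png

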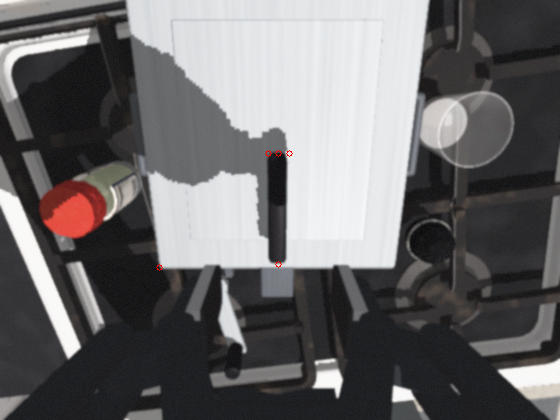

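The wrist view shows the handle at (278,154–265) midway between the jaws (210 and 345), with the hasp well forward. I'll descend and grip.

Call:
servo_tool(increments="0.001 0.001 0.01 0 0 0 -0.2;0 0 0.022 0 0 0 -0.2;0 0 0.022 0 0 0 -0.2;0 0 0.022 0 0 0 -0.2;0 0 0.02 0 0 0 -0.2;0 0 0.011 0 0 0 -0.2;0 0 0.005 0 0 0 -0.2;0 0 0 0 0 0 -0.2;0 0 0 0 0 0 0.3;0 0 0 0 0 0 1;0 0 0 0 0 0 1;0 0 0 0 0 0 1;0 0 0 0 0 0 1;0 0 0 0 0 0 1", grip_force=70)

```text
t: 9.05
ee_pos: [0.6376, 0.0755, 0.1262]
orientation: [0.997, -0.074, 0.001, -0.0]
force: [-1.6, 2.9, 5.3]
grip_width: 0.151
grasp_force: 69.2
```

Call:
servo_tool(increments="0.0001 0 -0.0005 0 -0.0032 0 1;0.0001 0 -0.0005 0 -0.0032 0 1;0.0001 0 -0.0005 0 -0.0032 0 1;0.0001 0 -0.0005 0 -0.0032 0 1;0 0 0 0 0 0 1;0 0 0 0 0 0 1")

```text
t: 9.8
ee_pos: [0.6376, 0.0755, 0.1265]
orientation: [0.997, -0.074, -0.007, -0.001]
force: [-0.5, 5.3, -2.0]
grip_width: 0.147
grasp_force: 68.2
```

Call:
servo_tool(increments="0.0001 0 -0.0005 0 -0.0032 0 1;0.0001 0 -0.0005 0 -0.0032 0 1;0 0 0 0 0 0 1;0.0001 0 -0.0005 0 -0.0032 0 1;0.0001 0 -0.0005 0 -0.0032 0 1;0 0 0 0 0 0 1;0 0 0 0 0 0 1")

```text
t: 10.68
ee_pos: [0.6375, 0.0755, 0.1267]
orientation: [0.997, -0.075, -0.014, -0.001]
force: [1.1, 5.1, -8.5]
grip_width: 0.15
grasp_force: 68.2
```

Call:
servo_tool(increments="0.0001 0 -0.0005 0 -0.001 0 1;0.0001 0 -0.0005 0 -0.001 0 1;0 0 0 0 0 0 1;0.0001 0 -0.0005 0 -0.001 0 1;0.0001 0 -0.0005 0 -0.001 0 1;0 0 0 0 0 0 1;0 0 0 0 0 0 1")

```text
t: 11.55
ee_pos: [0.6374, 0.0755, 0.1268]
orientation: [0.997, -0.075, -0.017, -0.001]
force: [3.5, 5.0, -14.4]
grip_width: 0.151
grasp_force: 68.2
```

Call:
servo_tool(increments="0 0 -0.0005 0 -0.001 0 1;0 0 -0.0005 0 -0.001 0 1;0 0 0 0 0 0 1;0 0 0 0 0 0 1")

```text
t: 12.05
ee_pos: [0.6381, 0.0754, 0.1292]
orientation: [0.997, -0.075, -0.017, -0.001]
force: [3.2, 4.7, -9.4]
grip_width: 0.151
grasp_force: 68.9
```

Call:
servo_tool(increments="0 0 -0.0005 0 -0.001 0 1;0 0 -0.0005 0 -0.001 0 1;0 0 0 0 0 0 1;0 0 0 0 0 0 1")

```text
t: 12.55
ee_pos: [0.6387, 0.0753, 0.1312]
orientation: [0.997, -0.075, -0.017, -0.002]
force: [4.9, 5.0, -7.0]
grip_width: 0.145
grasp_force: 69.3
```

Call:
servo_tool(increments="0.0002 0 -0.001 0 -0.0065 0 1;0.0002 0 -0.001 0 -0.0065 0 1;0.0002 0 -0.001 0 -0.0065 0 1;0.0002 0 -0.001 0 -0.0065 0 1;0.0002 0 -0.001 0 -0.0065 0 1;0.0002 0 -0.001 0 -0.0065 0 1;0.0002 0 -0.001 0 -0.0065 0 1;0.0002 0 -0.001 0 -0.0065 0 1;0 0 0 0 0 0 1;0 0 0 0 0 0 1")

```text
t: 13.8
ee_pos: [0.6408, 0.075, 0.1387]
orientation: [0.996, -0.075, -0.043, -0.004]
force: [4.4, 3.2, -8.5]
grip_width: 0.15
grasp_force: 69.2
```

```bash
cat > chk.py <<'E'
from h import *
from station import cams
v=pickle.load(open("pan.pkl","rb"));v[2]=0
d,s=delta([0,0,0]);a=lambda P:R.from_euler("z",-v[3]).apply(P-np.r_[v[:2],0])
Rt=R.from_quat(s["orientation"]).as_matrix()
g=a(s["ee_pos"]-.008*Rt[:,2]);print("t",s["t"],"grip pt pan",g.round(4),"tilt",np.arcsin(-Rt[2,0]),"lid ang from pt",np.arctan2(g[2]-.09,.110-g[0])-np.arctan2(.043,.155),s["force"],s["qd"].round(3))
E
python3 chk.py
```

```text
t 13.8 grip pt pan [-0.0399  0.0005  0.1467] tilt 0.08637979632032872 lid ang from pt 0.09085604966320093 [ 4.37242955  3.20037338 -8.52792525] [-0.    -0.    -0.     0.     0.001 -0.001]
```

Call:
servo_tool(increments="0.0002 0 -0.001 0 -0.0065 0 1;0.0002 0 -0.001 0 -0.0065 0 1;0.0002 0 -0.001 0 -0.0065 0 1;0.0002 0 -0.001 0 -0.0065 0 1;0.0001 0 -0.0005 0 -0.003 0 1;0 0 0 0 0 0 1;0 0 0 0 0 0 1;0 0 0 0 0 0 1")

```text
t: 14.8
ee_pos: [0.6423, 0.0748, 0.1432]
orientation: [0.996, -0.075, -0.057, -0.005]
force: [5.1, 4.2, -7.9]
grip_width: 0.15
grasp_force: 69.3
```

```bash
python3 chk.py; python3 - <<'E'
from h import *
from station import cams
v=pickle.load(open("pan.pkl","rb"))
c=cams.camera("side");im=c["color"]
D=pickle.load(open("d0.pkl","rb"))["side"]
for a in(0,.09,.112,.13):
  r=R.from_euler("y",a);H=np.array([.11,0,.09])
  print(a,[proj(c,pose(v,H+r.apply([-.223,y,.008])))[0].round(1) for y in(.106,-.106)])
cv2.imwrite("pics/s3.png",np.vstack([cv2.resize(x[180:330,190:380],None,fx=4,fy=2,interpolation=cv2.INTER_CUBIC) if 0 else cv2.resize(x[185:285,250:380],None,fx=3,fy=3,interpolation=cv2.INTER_CUBIC) for x in(D["color"],im)]))
E
```

```text
t 14.8 grip pt pan [-0.0381  0.0005  0.1512] tilt 0.11485658101548332 lid ang from pt 0.12111468280108567 [ 5.14488454  4.22697616 -7.91169042] [-0.001 -0.001  0.002  0.002 -0.    -0.001]
0 [array([312.4, 284.3]), array([338.9, 202.3])]
0.09 [array([312.2, 274.7]), array([339. , 193.3])]
0.112 [array([312. , 272.3]), array([338.9, 191.1])]
0.13 [array([311.7, 270.3]), array([338.8, 189.2])]
```

View pics/s3.png

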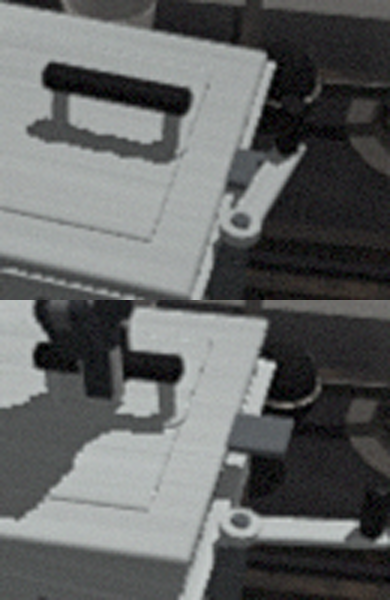

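The lid is open, with the handle still gripped and the hasp clear. The front-left corner rose about 12.7 px and the front-right about 10.7 px, against 12.0 and 11.2 px expected at 25 mm. It is steady, so I hand in.

```bash
python3 -c "
from station import robot;print(robot.hand_in())"
```

```text
the job is handed in; nothing more can be done
None
```

I handed the job in at about 15 s of robot time: the hasp is at about 1.3 rad, the seal is broken, and the gripper is holding the lid steady with its front edge about 25 mm up; I saw no contact with the jar, glass or timer, and the hand-in returned no verdict.

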